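# Fit the retaining ring that holds the spring-loaded pulley

### The job

The toothed pulley on the clamped shaft needs its retaining ring. Take the ring pliers from their stand and squeeze the handles to their stop, so that the tips spread the ring lying ready at them; carry it over the shaft, lower it and with it push the pulley down against its spring, gently, until it is firmly home. There ease the handles so that the ring closes in the shaft's groove and holds the pulley down, draw the pliers up off the ring and hang them back in their stand.

Things in the scene. Friction and masses are not known exactly. Their poses are not given: they have to be found in the camera images.
- stand_home (a point): Point on the ring stand (grey base 124 x 108 mm, two posts) where pliers_grip is when the pliers hang home, 134 mm above the table. z up; +x points from the pliers' plane to the ring's seat, which is sprung and gives 4 mm; the posts stand 38 mm to +y and -y, with 14.8 mm wide notches (tops 113 mm, floors 104 mm high) that carry the pliers' guards.
- pliers_grip (a point): Middle of the grip zone of the upright ring pliers (0.2 kg; blue handles 12 mm wide along x, ending 20 mm above). Width over both along y, here: 42 mm free, tips off the closed ring above 36 mm, 21.5 mm at the stop; 5 N closes them a little, 14 N spreads the ring. Guards, 26 mm below, reach 37 mm to either side. Tips end 114 mm below. Let go on the shaft, they would topple.
- ring_l (a joint): Opening (rad) of the ring's left arm about its back: 0 closed (also in the groove), 0.145 spread round by the pliers at their stop.
- ring_r (a joint): Opening (rad) of the ring's right arm, the same as the left.
- clamp: Square plate (112 mm) with a round grey clamp; origin under its centre, z along the upright 38.4 mm shaft, which ends in a 5 mm taper 93 to 118 mm up (differs each time: feel or see it). 6 mm groove, 13 to 19 mm below the end. Pulley (72 mm wide, flat top) covers it, 12 mm below the end; pushed down 7 mm (1 N, rising to 7 N) it is solid, groove just clear above it. Over 35 N marks it.
- ring: Open dark steel ring, 4 mm thick; origin in the plane of its underside, on the axis of its bore when spread (inner radius 20 mm, outer 25 mm). z up; gap and two notched lugs point to -x, 28 mm from here to the pliers' plane (30 mm before it is spread). Spread by the pliers it hangs on their tips by friction and clears the shaft by 1 mm all round; closed it is 4 mm narrower than the shaft.
Mind the look-alikes: they are no part of the job. What is meant by the part that bears pliers_grip is not green, and is the larger of those in its own colour.

How it is judged:
By the outcome, as a careful person would: the job done as asked, in the order asked, and still so for the second after the job is handed in, with the robot touching nothing.
It also fails if it takes over 56 s, if anything falls off the work surface, if the arm or the gripper's body presses on something with over 40 N, if the wrist force passes 120 N, or if a joint passes its speed limit or range.

### The arm

A 6-joint arm with a two-finger parallel gripper is mounted at the origin on a cart in front of the work surface, level with it; the furniture and walls round the work are solid. World frame = base frame: x ahead of the robot, y to its left, z up, the work surface at z = 0. Lengths are in m, angles in rad, forces in N, time in s.
With the tool pointing down it reaches from about 0.4 to 0.925 m from the base axis. Payload 12.5 kg.
Tool frame: the origin (TCP) lies between the finger pads; the fingertips stand 14 mm ahead of it and the grasp point (between the pads) lies 5 mm behind it; y points along the fingers, x is the direction in which the jaws open and shut, and the axes are right-handed (so a half turn about y gives the same grasp; the last joint's range is limited). The gripper opens to 95 mm and grips with 3 to 60 N. Pads are 20 mm wide; open, the fingers measure 119 mm over their backs; the gripper's body (75 mm by 180 mm) begins 59 mm behind the grasp point.
Start: joints at [1.189, 0.491, 1.559, -0, 1.092, -0.106], TCP at [0.17, 0.601, 0.229] pointing down, gripper open.
Joint ranges: [-3.1, 3.1], [-0.84, 2.19], [0.05, 2.79], [-1.13, 4.28], [0.06, 2.93], [-2.69, 2.69]. Speed limits (rad/s): [2.22, 2.22, 2.79, 3.14, 3.14, 3.14].

### API

Orientations are given as a unit quaternion [x, y, z, w].
In Python, from station import read_state, optics, order gives the robot as it stands.
- The arm moves only by the shell command python3 -m inch 'ROWS' [FORCE]. ROWS is JSON, a list that holds one entry, the list of rows, each a list of 5 numbers: the shift along the tool's x, y, z in m, then the turn about the tool's y in rad, then the opening in per cent of the stroke, from 0 (shut) to 100 (fully open). In form: [[[tx, ty, tz, turn, fingers], ...]]. A call has 1 to 20 rows; each row is the pose to reach, as a shift and turn from the pose commanded when the call began, along the tool's axes at that moment; what a row does not reach only later rows make up. A row lasts 1/8 s, in which the tool goes at most 62.5 mm and 10.7 degrees, less where a joint would pass 70% of its speed; a pose out of reach is approached as far as the arm can. A call with a gripper value outside its range is refused whole. The fingers move at their own pace and stop on an object; FORCE is the grip in N (left out, the last holds). Time passes only in rows, so rows that repeat a pose let the fingers close. It gives the time, the measured TCP pose, the force and the opening at its end, in the units of the state.
- read_state(): the state, without advancing time (a new reading comes with each control period).
- optics.snapshot(name): name is "scene" or "top"; returns a dict with "frame" (384x512x3 uint8, blue, green, red), "camera_matrix" (3x3 intrinsics, pixels), "extrinsics" (4x4, takes a point from camera to world coordinates). Camera axes: x right, y down, z forward; pixel columns grow to the right and rows downward; lengths in m; the calibration is good to about 2 mm. A picture is of the moment at which its call begins. There is no depth.
- order.hand_in(): hands the job in, once; it reports no verdict.
The state is a dict: "t": time; "joint_pos": joint angles; "joint_velocities": joint speeds; "effort": joint torques, N m; "ee_pos": TCP position; "ee_rot": TCP orientation; "contact_force": force on the tool from outside, world axes, zero at the start; "moment": the same for the moment, N m; "opening": opening from 0.0 (shut) to 1.0 (fully open).
Only numpy, scipy, OpenCV 4.12 (cv2) and the standard library are available. Lean on these libraries where they do the work, as an engineer would, in place of code of your own. Each camera call takes 0.05 s, during which the arm holds its last target.

## Working session

There is one attempt and no reset: what is moved stays moved. The work goes in short steps, Python scripts to look and compute and a shell command to move; the robot and the scene stay as the last step left them, time stands still between calls to the robot, and variables do not carry over. Pictures are saved under pics/ and viewed, and the job is handed in when it is done.

```bash
ls; mkdir -p pics; cat > h.py <<'E'
import numpy as np, cv2
from station import read_state, optics, order
from scipy.spatial.transform import Rotation as R
def snap(n):
    d=optics.snapshot(n); return np.array(d["frame"]),np.array(d["camera_matrix"]),np.array(d["extrinsics"])
def ray(px,K,E):
    v=np.linalg.inv(K)@np.array([px[0],px[1],1.]); v=E[:3,:3]@v; return E[:3,3],v/np.linalg.norm(v)
def onplane(px,K,E,z):
    o,v=ray(px,K,E); return o+v*(z-o[2])/v[2]
def tri(p1,K1,E1,p2,K2,E2):
    a,u=ray(p1,K1,E1); b,v=ray(p2,K2,E2)
    s=np.linalg.lstsq(np.c_[u,-v],b-a,rcond=None)[0]; P=a+s[0]*u;Q=b+s[1]*v
    return (P+Q)/2,np.linalg.norm(P-Q)
def proj(P,K,E):
    c=E[:3,:3].T@(np.asarray(P)-E[:3,3]); q=K@c; return q[:2]/q[2]
E
python3 - <<'E'
from h import *
s=read_state(); print({k:np.round(v,4).tolist() for k,v in s.items()})
print(R.from_quat(s['ee_rot']).as_matrix().round(3))
for n in ("scene","top"):
    f,K,E=snap(n); cv2.imwrite(f"pics/{n}0.png",f); np.savez(f"pics/{n}0.npz",f=f,K=K,E=E); print(n,K.round(1).tolist(),E.round(3).tolist())
E
```

```text
pics
{'t': 0.0, 'joint_pos': [1.1894, 0.4916, 1.5594, -0.0, 1.0917, -0.1056], 'joint_velocities': [-0.0008, 0.001, 0.0005, 0.0002, -0.0018, -0.0004], 'effort': [0.0013, -61.2633, -25.8176, 0.0693, 0.0481, -0.0001], 'ee_pos': [0.1701, 0.6012, 0.2281], 'ee_rot': [0.5642, 0.4262, -0.4269, -0.5638], 'contact_force': [-0.0224, -0.0195, 0.4438], 'moment': [-0.0374, 0.0177, 0.034], 'opening': 1.0018}
[[ 0.272 -0.    -0.962]
 [ 0.962 -0.001  0.272]
 [-0.001 -1.     0.   ]]
scene [[480.1, 0.0, 254.8], [0.0, 480.1, 191.8], [0.0, 0.0, 1.0]] [[0.569, -0.34, 0.749, -0.306], [-0.822, -0.246, 0.513, -0.52], [0.01, -0.908, -0.42, 0.556], [0.0, 0.0, 0.0, 1.0]]
top [[437.3, 0.0, 250.9], [0.0, 437.3, 190.5], [0.0, 0.0, 1.0]] [[-0.023, -0.992, 0.124, 0.39], [-0.999, 0.019, -0.034, 0.045], [0.032, -0.125, -0.992, 0.957], [0.0, 0.0, 0.0, 1.0]]
```

View pics/scene0.png

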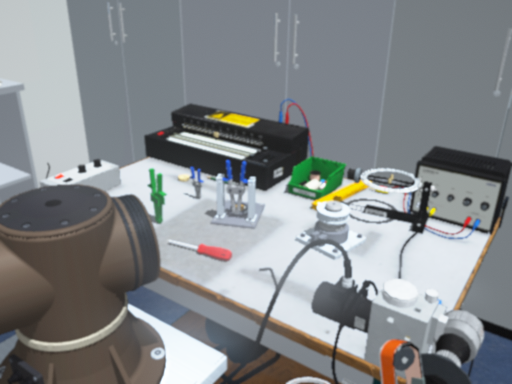

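View pics/top0.png

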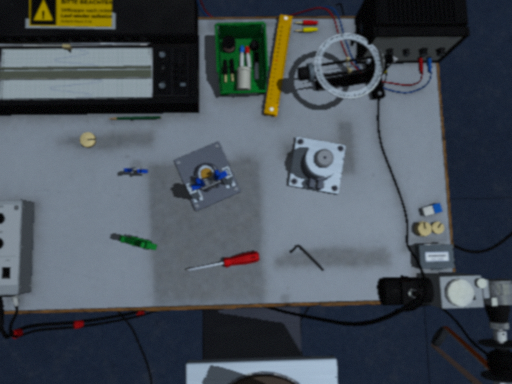

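```bash
python3 - <<'E'
import cv2,numpy as np
s=cv2.imread('pics/scene0.png');t=cv2.imread('pics/top0.png')
a=cv2.resize(s[145:265,140:380],None,fx=3.3,fy=3.3,interpolation=cv2.INTER_CUBIC)
cv2.imwrite('pics/s_c.png',a)
cv2.imwrite('pics/t_c.png',cv2.resize(t[125:220,100:360],None,fx=3,fy=3,interpolation=cv2.INTER_CUBIC))
E
```

```text
(no output)
```

View pics/s_c.png

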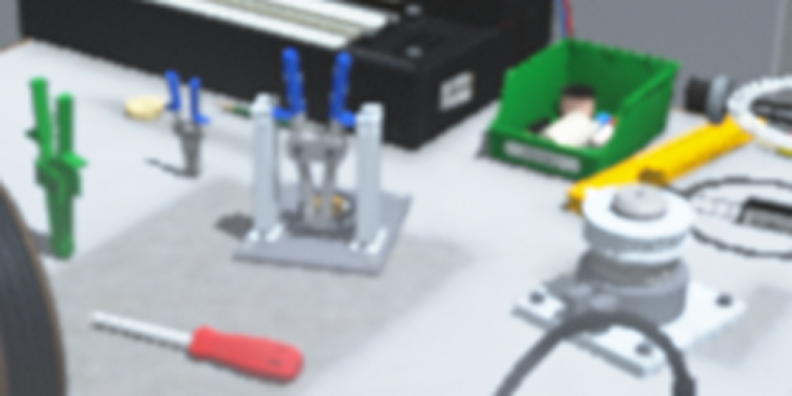

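View pics/t_c.png

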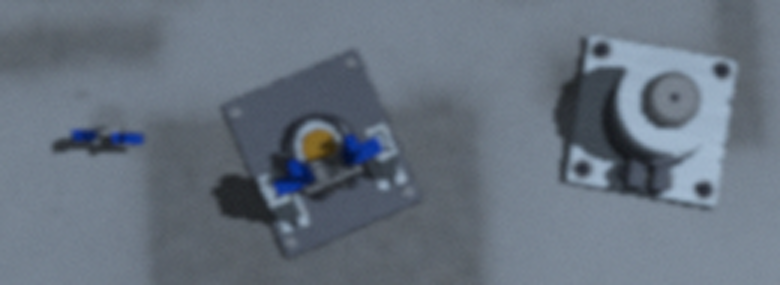

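```bash
python3 - <<'E'
import cv2,numpy as np
def crop(n,x0,y0,x1,y1,k,o):
    f=cv2.imread(n); a=cv2.resize(f[y0:y1,x0:x1],None,fx=k,fy=k,interpolation=cv2.INTER_CUBIC)
    for x in range(x0+(-x0)%10,x1,10):
        cv2.line(a,((x-x0)*k,0),((x-x0)*k,6),(0,0,255),1); cv2.putText(a,str(x),((x-x0)*k,16),0,.35,(0,0,255))
    for y in range(y0+(-y0)%10,y1,10):
        cv2.line(a,(0,(y-y0)*k),(6,(y-y0)*k),(0,0,255),1); cv2.putText(a,str(y),(8,(y-y0)*k+4),0,.35,(0,0,255))
    cv2.imwrite(o,a)
crop('pics/top0.png',168,138,246,212,8,'pics/c1.png')
crop('pics/scene0.png',205,155,270,230,8,'pics/c2.png')
crop('pics/top0.png',282,132,352,202,8,'pics/c3.png')
crop('pics/scene0.png',290,192,370,258,8,'pics/c4.png')
E
```

```text
(no output)
```

View pics/c1.png

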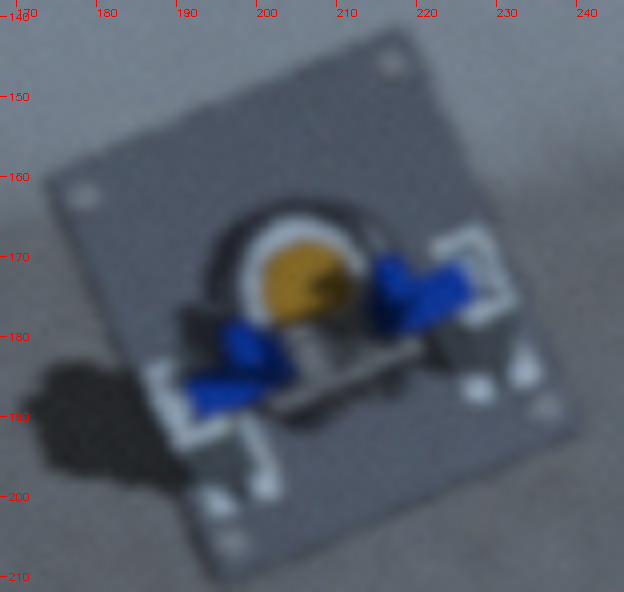

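View pics/c2.png

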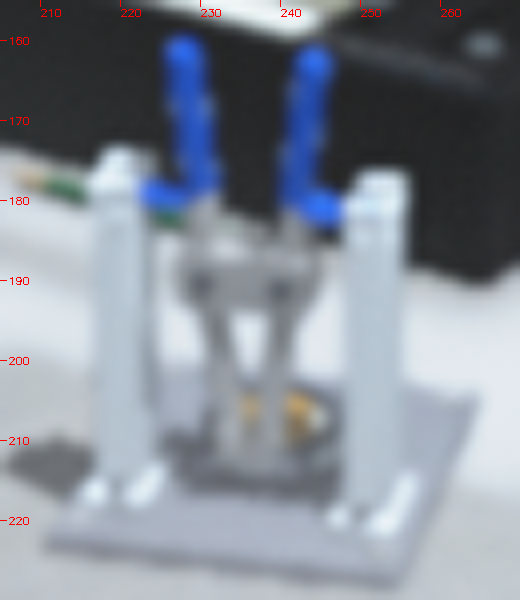

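View pics/c3.png

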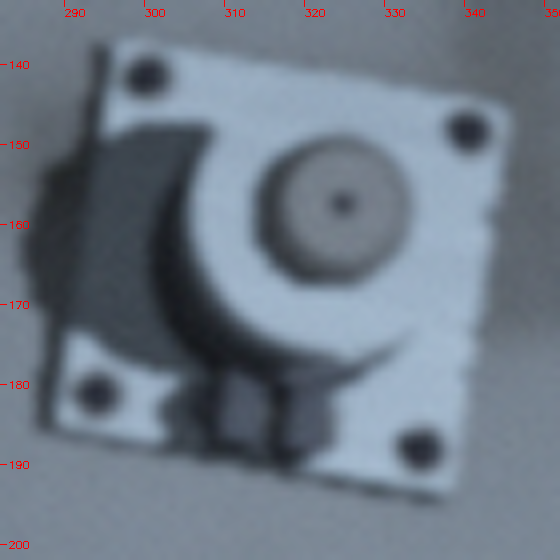

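View pics/c4.png

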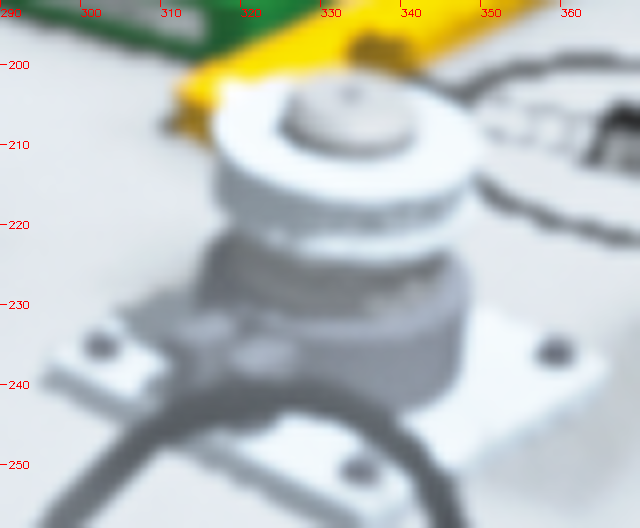

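```bash
python3 - <<'E'
from h import *
T=np.load('pics/top0.npz');S=np.load('pics/scene0.npz')
def op(p,z): return onplane(np.array(p)-.5,T['K'],T['E'],z)
l=op((191,188.5),.111);r=op((227,173),.111)
print('guards',l.round(4),r.round(4),np.linalg.norm(l-r),(l+r)/2)
d=l-r;print('yaw',np.degrees(np.arctan2(-d[0],d[1])))
for z in (.0,.008,):
    c=[op(p,z) for p in((174,160.5),(217.5,142),(240,192),(196,211))]
    print('base',np.round(c,4).tolist(),[np.linalg.norm(c[i]-c[i-1]).round(4) for i in range(4)],np.mean(c,0).round(4))
    for i in range(4):
        e=c[i]-c[i-1];print(np.degrees(np.arctan2(e[1],e[0])).round(1),end=' ')
# handle tops in both
tr=lambda a,b:tri(np.array(a)-.5,T['K'],T['E'],np.array(b)-.5,S['K'],S['E'])
print(tr((197,180.5),(227,161)),tr((216,171.5),(243,162.5)))
print('posts', [op(p,.113).round(4).tolist() for p in((186.5,184),(191.5,193.5),(223,168),(230,167),(232,176))])
# plate
for z in(0,.008,.01,.012):
    c=[op(p,z) for p in((295.5,137),(346.5,145.5),(338,194.5),(287.5,186))]
    print('plate',z,[np.linalg.norm(c[i]-c[i-1]).round(4) for i in range(4)],np.mean(c,0).round(4))
    for i in range(4):
        e=c[i]-c[i-1];print(np.degrees(np.arctan2(e[1],e[0])).round(1),end=' ')
for z in(.093,.1,.105,.11,.118):
    print('shaft',z,op((324.5,158),z).round(4),proj(op((324.5,158),z),S['K'],S['E'])+.5)
E
```

```text
guards [0.5033 0.1331 0.111 ] [0.5325 0.0627 0.111 ] 0.07617738669601931 [0.51790303 0.09790205 0.111     ]
yaw 22.58931726395672
base [[0.5813, 0.1817, 0.0], [0.6216, 0.0851, 0.0], [0.5083, 0.0371, 0.0], [0.4683, 0.134, 0.0]] [np.float64(0.1226), np.float64(0.1047), np.float64(0.1231), np.float64(0.1048)] [0.5449 0.1095 0.    ]
22.9 -67.3 -157.1 112.4 base [[0.5797, 0.1806, 0.008], [0.6197, 0.0847, 0.008], [0.5073, 0.0372, 0.008], [0.4676, 0.1333, 0.008]] [np.float64(0.1216), np.float64(0.1038), np.float64(0.1221), np.float64(0.1039)] [0.5436 0.1089 0.008 ]
22.9 -67.3 -157.1 112.4 (array([0.51131365, 0.11817663, 0.15559386]), np.float64(0.002202103529320331)) (array([0.5272924 , 0.08346862, 0.15492951]), np.float64(0.0033567772948376582))
posts [[0.512, 0.1415, 0.113], [0.4932, 0.132, 0.113], [0.5422, 0.0703, 0.113], [0.544, 0.0566, 0.113], [0.5261, 0.053, 0.113]]
plate 0 [np.float64(0.1129), np.float64(0.1165), np.float64(0.1133), np.float64(0.1137)] [ 0.5644 -0.1357  0.    ]
-11.1 -100.5 167.5 79.3 plate 0.008 [np.float64(0.112), np.float64(0.1155), np.float64(0.1124), np.float64(0.1127)] [ 0.563  -0.1342  0.008 ]
-11.1 -100.5 167.5 79.3 plate 0.01 [np.float64(0.1117), np.float64(0.1153), np.float64(0.1121), np.float64(0.1125)] [ 0.5626 -0.1338  0.01  ]
-11.1 -100.5 167.5 79.3 plate 0.012 [np.float64(0.1115), np.float64(0.115), np.float64(0.1119), np.float64(0.1123)] [ 0.5622 -0.1335  0.012 ]
-11.1 -100.5 167.5 79.3 shaft 0.093 [ 0.5628 -0.1342  0.093 ] [334.47463546 205.7738698 ]
shaft 0.1 [ 0.5614 -0.1327  0.1   ] [333.83574043 202.93650924]
shaft 0.105 [ 0.5604 -0.1317  0.105 ] [333.37694382 200.89897356]
shaft 0.11 [ 0.5594 -0.1307  0.11  ] [332.91609589 198.85232785]
shaft 0.118 [ 0.5578 -0.129   0.118 ] [332.17443797 195.5585928 ]
```

Candidates, with pixels in the top view: green pliers (134,241), small blue pliers (133,172), and large blue pliers hanging in the stand (208,178). The large blue ones fit: not green, the larger of the two blue pairs, and in the stand with the ring (confirmed in the c1/c2 crops). I'm moving to a hover above them.

```bash
python3 -m inch '[[[-0.032,0,-0.039,-0.06,100],[-0.065,0,-0.079,-0.12,100],[-0.097,0,-0.118,-0.18,100],[-0.129,0,-0.157,-0.24,100],[-0.162,0,-0.197,-0.3,100],[-0.194,0,-0.236,-0.36,100],[-0.226,0,-0.275,-0.42,100],[-0.259,0,-0.315,-0.48,100],[-0.291,0,-0.354,-0.54,100],[-0.323,0,-0.393,-0.6,100],[-0.356,0,-0.433,-0.65,100],[-0.388,0,-0.472,-0.672,100],[-0.388,0,-0.472,-0.672,100],[-0.388,0,-0.472,-0.672,100]]]'
cat >> h.py <<'E'
def crop(f,x0,y0,x1,y1,k,o):
    a=cv2.resize(f[y0:y1,x0:x1],None,fx=k,fy=k,interpolation=cv2.INTER_CUBIC)
    for x in range(x0+(-x0)%10,x1,10):
        cv2.line(a,((x-x0)*k,0),((x-x0)*k,6),(0,0,255),1); cv2.putText(a,str(x),((x-x0)*k,16),0,.35,(0,0,255))
    for y in range(y0+(-y0)%10,y1,10):
        cv2.line(a,(0,(y-y0)*k),(6,(y-y0)*k),(0,0,255),1); cv2.putText(a,str(y),(8,(y-y0)*k+4),0,.35,(0,0,255))
    cv2.imwrite(o,a)
def st():
    s=read_state(); m=R.from_quat(s['ee_rot']).as_matrix()
    print('t',round(s['t'],2),'p',np.round(s['ee_pos'],4),'F',np.round(s['contact_force'],2),'M',np.round(s['moment'],2),'op',round(s['opening'],4),'yaw',np.degrees(np.arctan2(m[1,0],m[0,0])).round(2),'tilt',m[:,1].round(3)); return s,m
E
python3 - <<'E'
from h import *
st()
f,K,E=snap('scene'); crop(f,190,120,290,230,6,'pics/d1.png')
f,K,E=snap('top'); crop(f,150,120,270,220,6,'pics/d2.png')
E
```

```text
t: 1.85
ee_pos: [0.5182, 0.0997, 0.2283]
ee_rot: [-0.392, -0.588, 0.589, 0.392]
contact_force: [-0.2, -0.2, 0.7]
opening: 0.998
t 1.85 p [0.5182 0.0997 0.2283] F [-0.18 -0.17  0.66] M [ 0.07 -0.    0.01] op 0.9979 yaw 112.66 tilt [-0.001  0.    -1.   ]
```

View pics/d1.png

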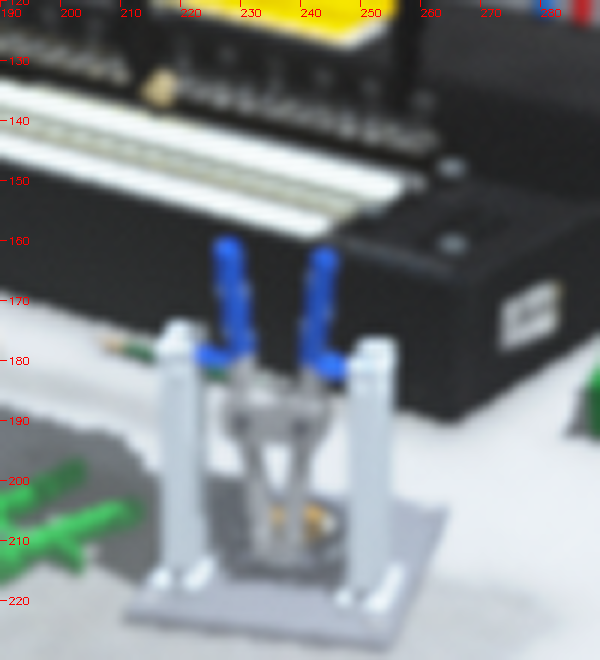

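View pics/d2.png

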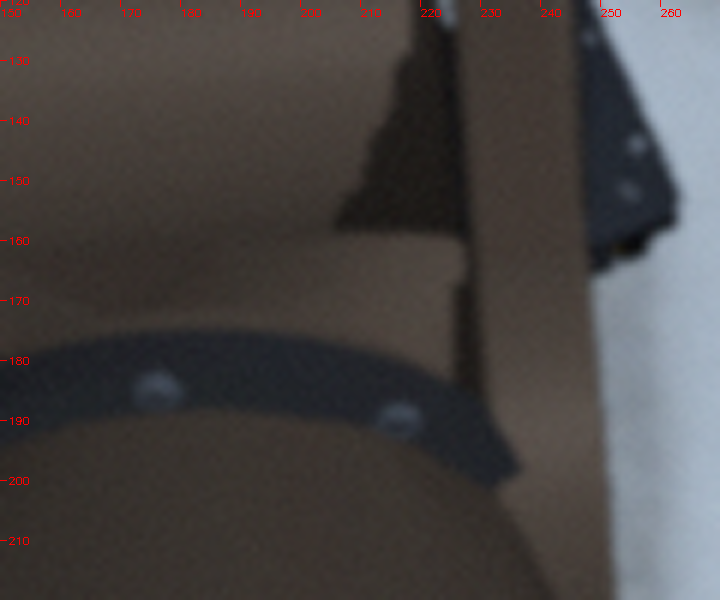

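```bash
python3 - <<'E'
from h import *
f,K,E=snap('scene'); cv2.imwrite('pics/e1.png',f)
s,m=st();print(proj(s['ee_pos'],K,E))
f,K,E=snap('top'); cv2.imwrite('pics/e2.png',f)
E
```

```text
t 2.0 p [0.5181 0.1005 0.2287] F [-0.47  0.18 -0.81] M [ 0.02  0.06 -0.02] op 0.9978 yaw 112.77 tilt [-0.  0. -1.]
[234.65887661 130.71465992]
```

View pics/e1.png

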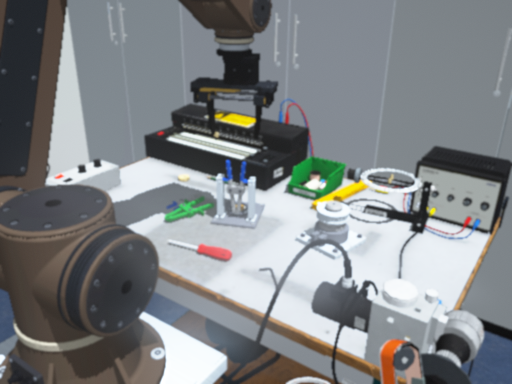

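View pics/e2.png

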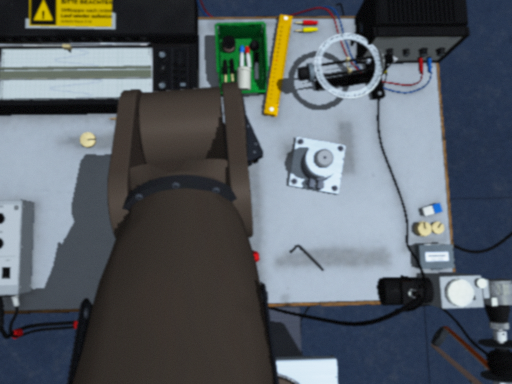

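```bash
python3 - <<'E'
from h import *
f=cv2.imread('pics/e1.png'); crop(f,100,70,290,230,4,'pics/e3.png')
E
```

```text
(no output)
```

View pics/e3.png

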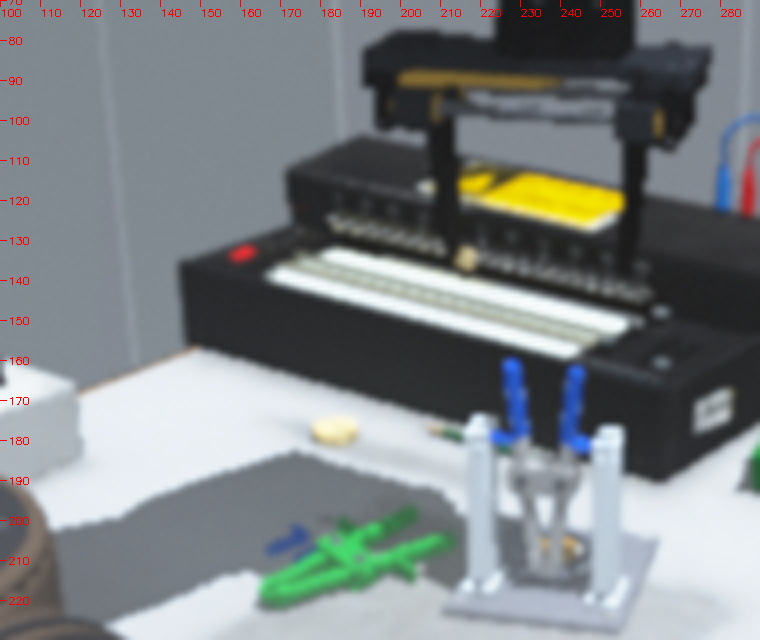

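```bash
python3 - <<'E'
from h import *
S=np.load('pics/scene0.npz');K,E=S['K'],S['E'];f=S['f']
b,g,r=[f[...,i].astype(int) for i in range(3)]
m=((b>r+50)&(b>g+40)).astype(np.uint8); m[:, :212]=0; m[:,260:]=0; m[:155]=0; m[200:]=0
n,l,s,c=cv2.connectedComponentsWithStats(m); print(s[1:].tolist(),c[1:].round(2).tolist())
for y in range(158,186,2):
    xs=np.where(m[y])[0]; print(y,xs.tolist())
yv=np.array([-.386,.9225,0])
for hh in ((.5179,.0979),(.5193,.1008),(.5182,.0997)):
  for z in(.150,.134):
    h=np.array([*hh,z]); print(hh,z,proj(h+.021*yv,K,E).round(2),proj(h-.021*yv,K,E).round(2))
T=np.load('pics/top0.npz');f=T['f'];b,g,r=[f[...,i].astype(int) for i in range(3)]
m=((b>r+60)&(b>g+45)).astype(np.uint8); m[:, :180]=0; m[:,240:]=0; m[:160]=0; m[200:]=0
n,l,s,c=cv2.connectedComponentsWithStats(m); print(s[1:].tolist(),c[1:].round(2).tolist())
for y in range(166,194): print(y,np.where(m[y])[0].tolist())
E
```

```text
[[222, 159, 11, 22, 125], [240, 160, 8, 24, 120]] [[227.89, 170.81], [243.15, 172.29]]
158 []
160 [226, 227, 228, 229, 244]
162 [225, 226, 227, 228, 229, 230, 242, 243, 244, 245, 246]
164 [226, 227, 228, 229, 230, 242, 243, 244, 245, 246]
166 [226, 227, 228, 229, 230, 241, 242, 243, 244, 245]
168 [226, 227, 228, 229, 230, 231, 241, 242, 243, 244, 245]
170 [227, 228, 229, 230, 231, 241, 242, 243, 244, 245]
172 [227, 228, 229, 230, 231, 241, 242, 243, 244]
174 [227, 228, 229, 230, 231, 240, 241, 242, 243, 244]
176 [228, 229, 230, 231, 232, 240, 241, 242, 243, 244]
178 [222, 223, 224, 225, 226, 227, 228, 229, 230, 231, 232, 240, 241, 242, 243, 244, 245]
180 [222, 223, 224, 225, 226, 227, 228, 240, 241, 242, 243, 244, 245, 246, 247]
182 [243, 244, 245, 246, 247]
184 []
(0.5179, 0.0979) 0.15 [226.92 163.02] [244.65 164.58]
(0.5179, 0.0979) 0.134 [227.02 169.45] [244.64 171.04]
(0.5193, 0.1008) 0.15 [226.3  162.57] [243.98 164.13]
(0.5193, 0.1008) 0.134 [226.4  168.99] [243.97 170.57]
(0.5182, 0.0997) 0.15 [226.38 162.82] [244.09 164.37]
(0.5182, 0.0997) 0.134 [226.48 169.24] [244.08 170.8
[... 359 characters left out ...]
3, 224, 225, 226, 227]
175 [216, 217, 218, 219, 220, 221, 222, 223, 224, 225, 226]
176 [217, 218, 219, 220, 221, 222, 223, 224, 225]
177 [218, 219, 220, 221, 222, 223, 224]
178 [197, 198, 218, 219, 220, 221]
179 [196, 197, 198, 199, 200, 219]
180 [196, 197, 198, 199, 200, 201]
181 [196, 197, 198, 199, 200, 201, 202]
182 [196, 197, 198, 199, 200, 201, 202]
183 [197, 198, 199, 200, 201, 202, 203]
184 [197, 198, 199, 200, 201, 202, 203]
185 [192, 193, 194, 195, 196, 197, 198, 199, 200, 201]
186 [191, 192, 193, 194, 195, 196, 197, 198, 199, 200]
187 [191, 192, 193, 194, 195, 196, 197, 198, 199, 200]
188 [192, 193, 194, 195, 196, 197, 198]
189 [192, 193, 194, 195, 196]
190 []
191 []
192 []
193 []
```

```bash
python3 -m inch '[[[-0.001,0.02,0,0,100],[-0.001,0.04,0,0,100],[-0.001,0.06,0,0,100],[-0.001,0.075,0,0,100],[-0.001,0.088,0,0,100],[-0.001,0.097,0,0,100],[-0.001,0.097,0,0,70],[-0.001,0.097,0,0,60]]]' 4
python3 - <<'E'
from h import *
st()
f,K,E=snap('scene'); crop(f,190,110,290,220,6,'pics/f1.png')
st()
E
```

```text
t: 3.05
ee_pos: [0.5193, 0.0986, 0.132]
ee_rot: [0.392, 0.589, -0.588, -0.392]
contact_force: [0.7, 0.1, -0.8]
opening: 0.844
t 3.05 p [0.5193 0.0986 0.132 ] F [ 0.65  0.13 -0.84] M [0.06 0.02 0.01] op 0.8442 yaw 112.7 tilt [ 0.001  0.    -1.   ]
t 3.1 p [0.5193 0.0986 0.1321] F [-0.39 -0.26 -0.16] M [0.05 0.01 0.02] op 0.8025 yaw 112.7 tilt [ 0.001  0.    -1.   ]
```

View pics/f1.png

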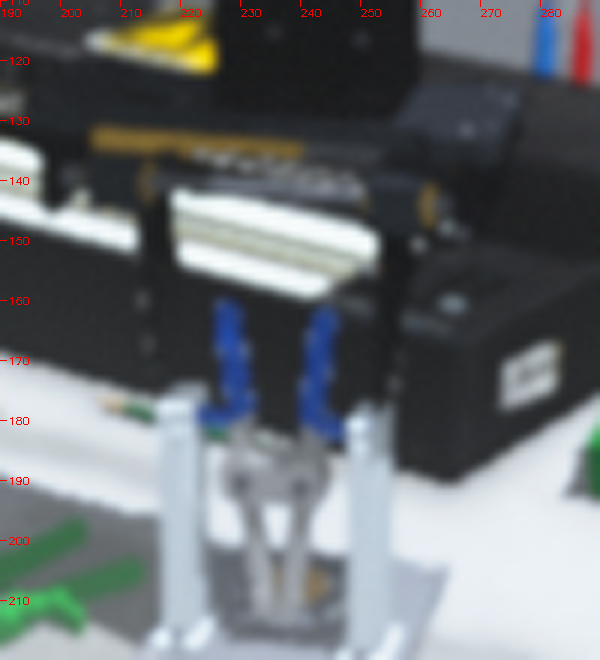

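```bash
python3 - <<'E'
from h import *
f,K,E=snap('scene'); s,m=st()
g=f.astype(int).sum(2)
for y in(146,149,152,155): print(y,g[y,206:262].tolist())
p=s['ee_pos']; o=s['opening']*.095/2
for z in(.15,.165):
  for sg in(1,-1):
    print(z,sg,[ (proj(np.array([p[0],p[1],z])+sg*o*m[:,0]+dx*m[:,2],K,E)).round(2).tolist() for dx in(-.01,.01)])
E
```

```text
t 3.15 p [0.5193 0.0986 0.1321] F [-0.1   0.67  0.19] M [0.05 0.06 0.01] op 0.7647 yaw 112.7 tilt [ 0.001  0.    -1.   ]
146 [615, 585, 545, 495, 451, 417, 344, 230, 133, 98, 94, 88, 112, 261, 436, 510, 533, 547, 560, 592, 636, 668, 685, 708, 729, 738, 740, 743, 746, 746, 744, 739, 729, 722, 710, 687, 640, 588, 531, 474, 413, 354, 287, 211, 155, 130, 132, 133, 134, 137, 132, 136, 154, 220, 264, 227]
149 [677, 714, 722, 728, 734, 739, 717, 543, 270, 117, 94, 93, 107, 217, 385, 489, 517, 520, 529, 541, 557, 571, 566, 559, 571, 572, 563, 550, 550, 556, 565, 596, 639, 670, 687, 706, 726, 735, 737, 740, 743, 744, 743, 734, 715, 650, 468, 228, 109, 97, 101, 116, 164, 207, 174, 125]
152 [141, 153, 170, 199, 248, 291, 298, 246, 161, 110, 100, 101, 101, 175, 422, 671, 734, 740, 737, 728, 716, 700, 680, 648, 600, 564, 540, 534, 526, 519, 528, 551, 570, 571, 571, 568, 569, 564, 558, 547, 538, 544, 558, 595, 639, 618, 455, 225, 98, 81, 84, 99, 136, 171, 166, 144]
155 [125, 126, 124, 126, 125, 125, 144, 168, 152, 116, 106, 107, 109, 133, 184, 233, 270, 317, 378, 468, 551, 602, 641, 689, 718, 730, 736, 737, 740, 735, 727, 718, 706, 682, 640, 610, 589, 561, 534, 518, 509, 480, 422, 334, 289, 268, 200, 122, 86, 83, 88, 107, 125, 137, 140, 142]
0.15 1 [[221.81, 160.7], [219.47, 163.76]]
0.15 -1 [[252.2, 163.35], [250.33, 166.49]]
0.165 1 [[221.69, 154.66], [219.34, 157.65]]
0.165 -1 [[252.25, 157.25], [250.38, 160.32]]
```

```bash
for i in 1; do python3 -m inch '[[[0.0005,0,0,0,50],[0.0005,0,0,0,46]]]' 3; python3 -c "from h import *;st()"; python3 -m inch '[[[0,0,0,0,44]]]' 3;python3 -c "from h import *;st()";  python3 -m inch '[[[0,0,0,0,42],[0,0,0,0,42]]]' 3;python3 -c "from h import *;st()"; done
```

```text
t: 3.4
ee_pos: [0.5189, 0.0991, 0.1318]
ee_rot: [0.392, 0.589, -0.589, -0.392]
contact_force: [0.4, 0.0, -0.4]
opening: 0.551
t 3.4 p [0.5189 0.0991 0.1318] F [ 0.43  0.02 -0.44] M [ 0.06  0.05 -0.01] op 0.5506 yaw 112.7 tilt [ 0.  0. -1.]
t: 3.52
ee_pos: [0.5189, 0.0991, 0.1317]
ee_rot: [0.392, 0.589, -0.589, -0.392]
contact_force: [0.4, -0.5, 0.5]
opening: 0.486
t 3.52 p [0.5189 0.0991 0.1317] F [ 0.43 -0.48  0.55] M [0.05 0.08 0.02] op 0.4863 yaw 112.7 tilt [ 0.  0. -1.]
t: 3.78
ee_pos: [0.5189, 0.0991, 0.1317]
ee_rot: [0.392, 0.589, -0.589, -0.392]
contact_force: [-0.0, 0.1, 0.9]
opening: 0.486
t 3.77 p [0.5189 0.0991 0.1317] F [-0.05  0.13  0.92] M [ 0.06  0.03 -0.04] op 0.4862 yaw 112.7 tilt [ 0.  0. -1.]
```

```bash
python3 -m inch '[[[0,0,0,0,40],[0,0,0,0,36],[0,0,0,0,32],[0,0,0,0,28]]]' 15;python3 -c "from h import *;st()";  python3 -m inch '[[[0,0,0,0,24],[0,0,0,0,18],[0,0,0,0,12],[0,0,0,0,12],[0,0,0,0,12]]]' 30;python3 -c "from h import *;st()
f,K,E=snap('scene'); crop(f,190,110,290,220,6,'pics/g1.png')"
```

```text
t: 4.28
ee_pos: [0.5188, 0.0991, 0.1316]
ee_rot: [0.392, 0.589, -0.589, -0.392]
contact_force: [0.1, 0.5, -0.7]
opening: 0.293
t 4.28 p [0.5188 0.0991 0.1316] F [ 0.05  0.51 -0.75] M [ 0.07  0.03 -0.01] op 0.2929 yaw 112.7 tilt [-0.  0. -1.]
t: 4.9
ee_pos: [0.5189, 0.0991, 0.1316]
ee_rot: [0.392, 0.589, -0.589, -0.392]
contact_force: [0.8, 0.5, -2.2]
opening: 0.242
t 4.9 p [0.5189 0.0991 0.1316] F [ 0.79  0.47 -2.16] M [ 0.09  0.06 -0.01] op 0.2416 yaw 112.7 tilt [ 0.  0. -1.]
```

View pics/g1.png

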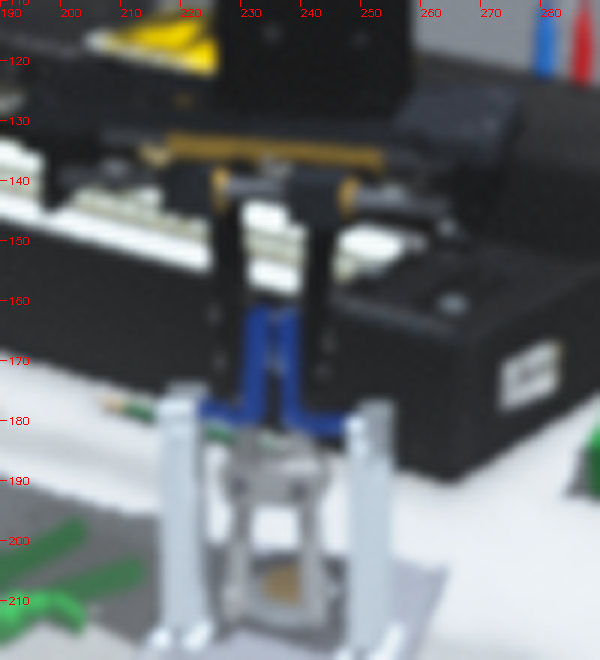

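```bash
python3 -m inch '[[[0,0,0,0,10],[0,0,0,0,10],[0,0,0,0,10]]]' 42;python3 -c "from h import *;st()
f,K,E=snap('scene'); crop(f,215,155,260,220,10,'pics/g2.png')"; python3 -m inch '[[[0,-0.002,0,0,10],[0,-0.004,0,0,10],[0,-0.006,0,0,10],[0,-0.006,0,0,10]]]' 42;python3 -c "from h import *;st()"
```

```text
t: 5.32
ee_pos: [0.5189, 0.0991, 0.1316]
ee_rot: [0.392, 0.589, -0.589, -0.392]
contact_force: [0.4, 1.0, -2.1]
opening: 0.232
t 5.33 p [0.5189 0.0991 0.1316] F [ 0.42  1.   -2.11] M [0.08 0.09 0.01] op 0.2323 yaw 112.7 tilt [-0.  0. -1.]
t: 5.88
ee_pos: [0.519, 0.0991, 0.1379]
ee_rot: [0.392, 0.589, -0.588, -0.392]
contact_force: [0.5, 0.0, -2.0]
opening: 0.233
t 5.88 p [0.519  0.0991 0.1379] F [ 0.48  0.02 -2.04] M [ 0.03 -0.01 -0.03] op 0.2326 yaw 112.7 tilt [ 0.  0. -1.]
```

View pics/g2.png

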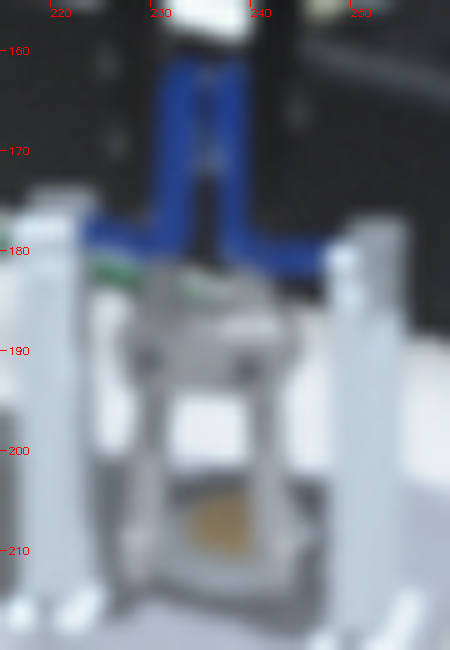

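```bash
python3 -m inch '[[[0,0,0,0,8],[0,0,0,0,8]]]' 58;python3 -c "from h import *;st()"; python3 -m inch '[[[0,-0.005,0,0,8],[0,-0.01,0,0,8],[0,-0.016,0,0,8],[0,-0.024,0,0,8]]]' 58;python3 -c "from h import *;st()
f,K,E=snap('scene'); crop(f,205,135,265,220,8,'pics/g3.png')"
```

```text
t: 6.12
ee_pos: [0.5188, 0.0991, 0.1376]
ee_rot: [-0.392, -0.589, 0.589, 0.392]
contact_force: [0.3, -0.2, -2.1]
opening: 0.227
t 6.12 p [0.5188 0.0991 0.1376] F [ 0.33 -0.17 -2.13] M [0.04 0.01 0.01] op 0.2271 yaw 112.7 tilt [-0.  0. -1.]
t: 6.62
ee_pos: [0.5189, 0.0991, 0.1622]
ee_rot: [0.392, 0.589, -0.589, -0.392]
contact_force: [0.9, -0.2, -2.0]
opening: 0.226
t 6.62 p [0.5189 0.0991 0.1622] F [ 0.9  -0.18 -2.01] M [0.05 0.07 0.  ] op 0.2264 yaw 112.7 tilt [ 0.  0. -1.]
```

View pics/g3.png

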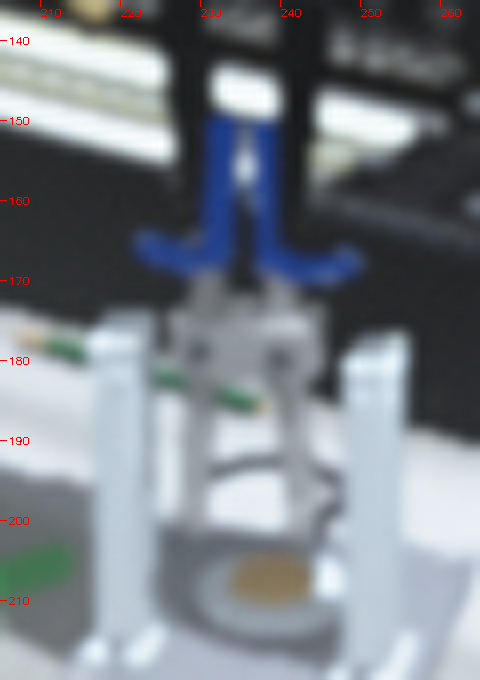

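```bash
python3 -m inch '[[[0,-0.02,0,0,8],[0,-0.045,0,0,8],[0,-0.065,0,0,8],[0,-0.083,0,0,8],[-0.015,-0.083,0.005,0,8],[-0.04,-0.083,0.014,0,8],[-0.07,-0.083,0.024,0,8],[-0.1,-0.083,0.034,0,8],[-0.13,-0.083,0.044,0,8],[-0.16,-0.083,0.054,0,8],[-0.19,-0.083,0.064,0,8],[-0.213,-0.083,0.072,0,8],[-0.227,-0.083,0.077,0,8],[-0.231,-0.083,0.078,0,8],[-0.231,-0.083,0.078,0,8],[-0.231,-0.083,0.078,0,8]]]' 58
python3 - <<'E'
from h import *
st()
f,K,E=snap('scene'); np.savez('pics/h1.npz',f=f,K=K,E=E);crop(f,280,100,380,230,6,'pics/h1.png')
f,K,E=snap('top'); np.savez('pics/h2.npz',f=f,K=K,E=E);crop(f,260,110,380,220,6,'pics/h2.png')
st()
E
```

```text
t: 8.68
ee_pos: [0.536, -0.1435, 0.2446]
ee_rot: [0.392, 0.589, -0.589, -0.392]
contact_force: [-0.2, -0.9, -2.3]
opening: 0.233
t 8.68 p [ 0.536  -0.1435  0.2446] F [-0.24 -0.94 -2.26] M [0.16 0.06 0.  ] op 0.2333 yaw 112.74 tilt [ 0.  0. -1.]
t 8.78 p [ 0.5361 -0.1435  0.2447] F [ 0.29 -0.64 -2.8 ] M [ 0.07 -0.03  0.  ] op 0.2282 yaw 112.75 tilt [ 0.  0. -1.]
```

View pics/h1.png

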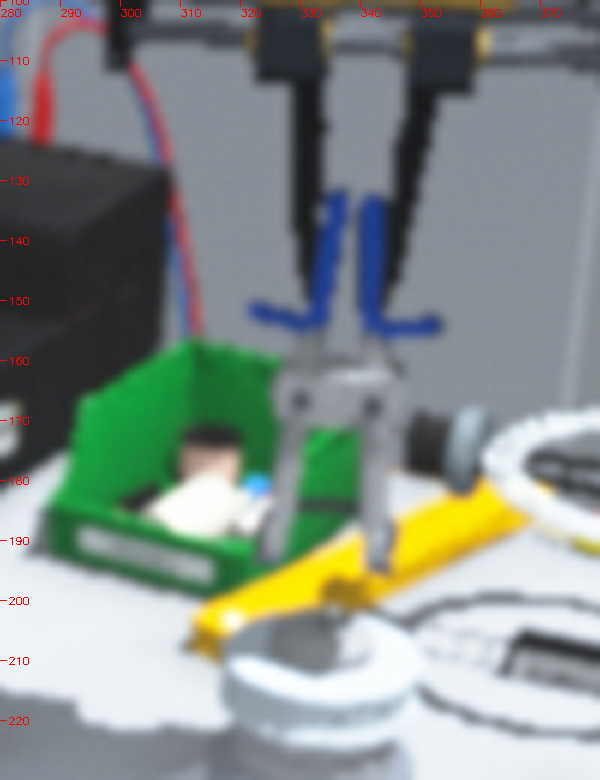

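View pics/h2.png

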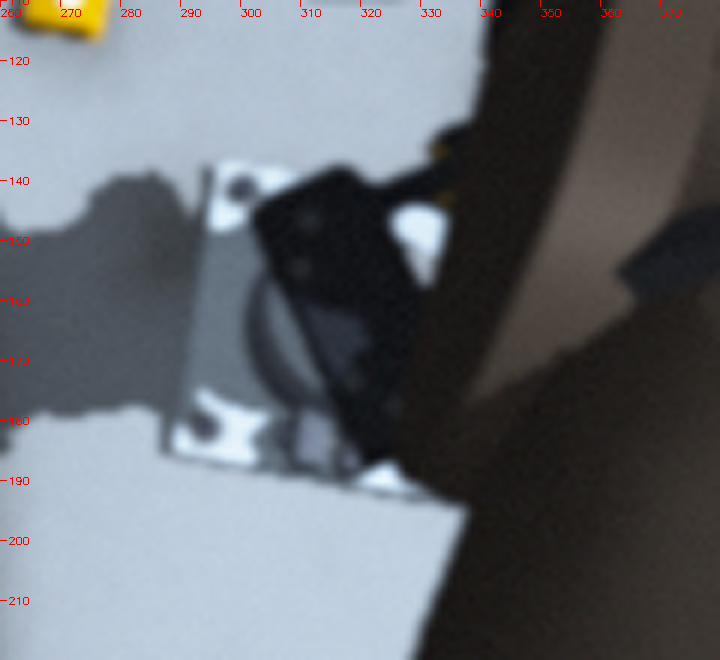

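```bash
python3 - <<'E'
from h import *
T=np.load('pics/top0.npz');S=np.load('pics/scene0.npz')
def dot(f,x0,y0,x1,y1):
    g=f[y0:y1,x0:x1].astype(float).sum(2); print(g.astype(int))
    w=np.clip(np.percentile(g,60)-g,0,None); w[w<0.35*w.max()]=0
    yy,xx=np.mgrid[y0:y1,x0:x1]; return np.array([(w*xx).sum(),(w*yy).sum()])/w.sum()
a=dot(T['f'],320,153,330,163); b=dot(S['f'],329,200,339,208); print(a,b)
P,e=tri(a,T['K'],T['E'],b,S['K'],S['E']); print(P,e)
for q in (a,b):pass
s,m=st(); p=s['ee_pos']; x=-m[:,2]
c=p+.028*x; print('ring est',c, 'delta shaft-ring world',P[:2]-c[:2],'tool x,z',(P-c)@m[:,0],(P-c)@m[:,2])
h=np.load('pics/h1.npz');K,E=h['K'],h['E']
for z in(.130,.134): print('ring c px',proj([c[0],c[1],z],K,E),'tips mid px',proj([p[0],p[1],z],K,E))
for yy in(.014,.018): print([proj([*(p[:2]+sg*yy*m[:2,0]),.133],K,E).round(1).tolist() for sg in(1,-1)])
crop(h['f'],310,150,360,215,12,'pics/h3.png')
E
```

```text
[[366 379 377 376 383 384 388 381 379 376]
 [381 379 382 383 385 380 383 380 382 377]
 [386 380 375 368 353 356 367 381 378 382]
 [378 380 368 324 277 290 330 371 377 384]
 [381 390 362 299 231 245 313 367 379 379]
 [383 391 369 330 277 283 336 373 388 383]
 [378 382 383 363 346 350 369 388 390 387]
 [383 378 379 377 380 381 379 388 386 387]
 [364 385 386 385 380 382 378 378 377 368]
 [336 370 375 384 387 381 384 384 365 354]]
[[576 586 594 583 534 473 441 409 382 348]
 [649 650 655 651 629 603 588 564 532 484]
 [675 675 671 656 634 630 643 647 633 611]
 [673 674 664 629 591 595 636 667 670 664]
 [662 668 663 637 601 609 645 666 674 672]
 [638 657 663 656 647 652 666 673 674 675]
 [601 628 648 660 668 676 680 683 685 684]
 [580 608 632 655 671 685 692 694 694 691]]
[324.36208854 156.94438138] [336.24414875 200.18153736]
[ 0.56320045 -0.13514665  0.10469371] 0.005915526350028485
t 8.78 p [ 0.5361 -0.1435  0.2447] F [ 0.29 -0.64 -2.8 ] M [ 0.07 -0.03  0.  ] op 0.2282 yaw 112.75 tilt [ 0.  0. -1.]
ring est [ 0.56190023 -0.13266951  0.24466976] delta shaft-ring world [ 0.00130022 -0.00247714] tool x,z -0.0028018852961483364 -0.00022504303407647717
ring c px [334.51836231 189.75069031] tips mid px [333.73039515 195.18248816]
ring c px [334.66813886 188.04861508] tips mid px [333.88257399 193.44720298]
[[327.1, 193.2], [340.6, 194.5]]
[[325.2, 193.1], [342.6, 194.7]]
```

View pics/h3.png

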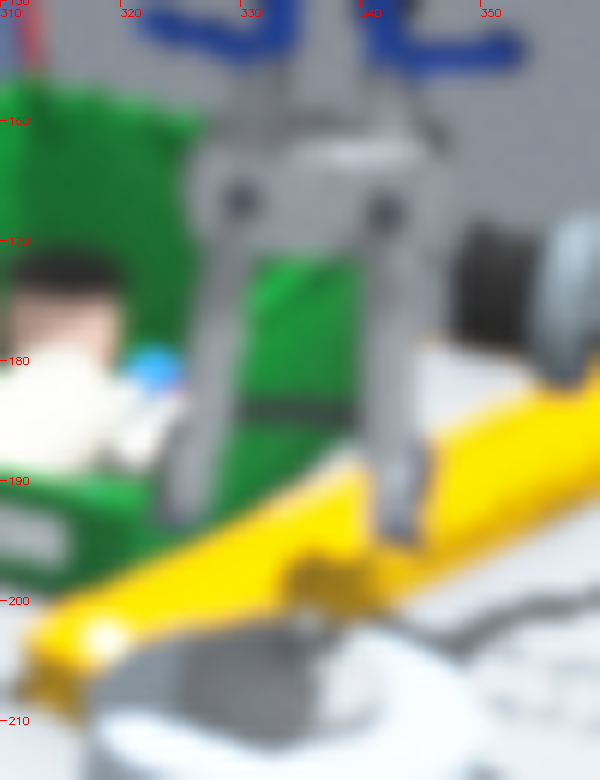

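```bash
python3 - <<'E'
from h import *
T=np.load('pics/top0.npz');S=np.load('pics/scene0.npz')
a=(324.4,156.95);b=(333.4,203.4)
P,e=tri(a,T['K'],T['E'],b,S['K'],S['E']); print(P,e)
s,m=st(); p=s['ee_pos']; x=-m[:,2]; c=p+.028*x
print('tool x,z',(P-c)@m[:,0],(P-c)@m[:,2])
for z in(.095,.098,.101): 
  Q=onplane(a,T['K'],T['E'],z);Q2=onplane(b,S['K'],S['E'],z); print(z,Q,Q2)
# shaft/pulley edges in scene: silhouette columns
f=S['f'].astype(int).sum(2)
for y in (206,208,210,212,225,228): print(y,f[y,310:356].tolist())
# predicted shaft silhouette top
u=S['E'][:3,0]
for z in(.09,):
  print(proj(P,S['K'],S['E']),[proj(np.array([P[0],P[1],.09])+sg*.0192*np.array([u[0],u[1],0])/np.hypot(u[0],u[1]),S['K'],S['E']) for sg in(-1,1)])
  print('pulley',[proj(np.array([P[0],P[1],.08])+sg*.036*np.array([u[0],u[1],0])/np.hypot(u[0],u[1]),S['K'],S['E']) for sg in(-1,1)])
E
```

```text
[ 0.56252128 -0.13341287  0.09759989] 0.0015854253129276167
t 8.78 p [ 0.5361 -0.1435  0.2447] F [ 0.29 -0.64 -2.8 ] M [ 0.07 -0.03  0.  ] op 0.2282 yaw 112.75 tilt [ 0.  0. -1.]
tool x,z -0.0009410930056157119 -0.0002684747996666378
0.095 [ 0.56348978 -0.13464807  0.095     ] [ 0.56663423 -0.1307505   0.095     ]
0.098 [ 0.56288729 -0.13402202  0.098     ] [ 0.56095105 -0.1332861   0.098     ]
0.101 [ 0.5622848  -0.13339596  0.101     ] [ 0.55526787 -0.13582169  0.101     ]
206 [554, 452, 359, 307, 296, 347, 525, 708, 747, 751, 750, 750, 750, 744, 691, 554, 489, 522, 568, 601, 628, 648, 660, 668, 676, 680, 683, 685, 684, 682, 677, 683, 712, 736, 745, 744, 737, 714, 669, 664, 686, 689, 686, 688, 685, 661]
208 [502, 428, 405, 390, 354, 353, 522, 713, 750, 753, 750, 750, 746, 721, 627, 464, 392, 422, 485, 534, 572, 607, 635, 661, 683, 690, 692, 685, 676, 663, 633, 642, 699, 736, 747, 747, 747, 746, 738, 712, 661, 610, 609, 653, 672, 659]
210 [658, 640, 629, 604, 564, 507, 486, 577, 699, 741, 751, 753, 750, 749, 746, 721, 636, 526, 477, 447, 438, 457, 484, 508, 530, 533, 535, 545, 552, 
[... 274 characters left out ...]
 745, 732, 707, 697, 700, 702, 701, 699, 700]
225 [651, 643, 631, 601, 528, 416, 333, 316, 326, 340, 353, 358, 361, 360, 358, 361, 368, 387, 403, 408, 408, 407, 409, 414, 430, 440, 448, 450, 447, 434, 413, 395, 372, 365, 386, 449, 521, 578, 644, 684, 698, 701, 700, 701, 698, 699]
228 [514, 508, 497, 464, 400, 347, 334, 332, 331, 335, 344, 348, 362, 373, 383, 386, 389, 384, 379, 377, 377, 380, 381, 378, 381, 384, 396, 401, 403, 418, 451, 484, 488, 488, 501, 534, 552, 561, 601, 664, 693, 697, 697, 698, 698, 698]
[333.76137223 203.32136501] [array([324.66491902, 206.37518738]), array([342.30202115, 206.53748948])]
pulley [array([316.65091776, 210.40134599]), array([349.58819153, 210.70323053])]
```

```bash
python3 -m inch '[[[-0.0003,0.008,0,0,8],[-0.0003,0.016,0,0,8],[-0.0003,0.022,0,0,8],[-0.0003,0.026,0,0,8],[-0.0003,0.026,0,0,8]]]' 58
python3 - <<'E'
from h import *
st()
f,K,E=snap('scene');crop(f,305,130,365,220,8,'pics/i1.png')
E
```

```text
t: 9.4
ee_pos: [0.5361, -0.1444, 0.2183]
ee_rot: [-0.392, -0.589, 0.589, 0.392]
contact_force: [0.6, -0.3, -1.6]
opening: 0.228
t 9.4 p [ 0.5361 -0.1444  0.2183] F [ 0.63 -0.25 -1.63] M [ 0.09  0.04 -0.01] op 0.2285 yaw 112.7 tilt [-0.  0. -1.]
```

View pics/i1.png

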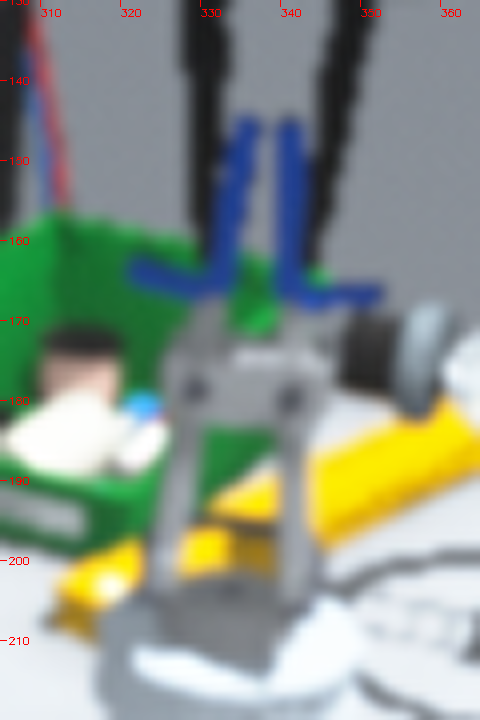

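```bash
for i in 1; do python3 -m inch '[[[0,0.0015,0,0,8],[0,0.003,0,0,8],[0,0.003,0,0,8]]]' 58 >/dev/null; python3 -c "from h import *;st()"; python3 -m inch '[[[0,0.0015,0,0,8],[0,0.003,0,0,8],[0,0.003,0,0,8]]]' 58 >/dev/null; python3 -c "from h import *;st()"; done
```

```text
t 9.82 p [ 0.5361 -0.1444  0.2156] F [ 0.28  0.28 -2.35] M [ 0.07  0.05 -0.01] op 0.224 yaw 112.7 tilt [-0.  0. -1.]
t 10.2 p [ 0.5361 -0.1444  0.2124] F [-0.91 -0.44 -1.56] M [ 0.01  0.05 -0.04] op 0.2288 yaw 112.7 tilt [-0.  0. -1.]
```

```bash
for i in 1; do python3 -m inch '[[[0,0.001,0,0,8],[0,0.002,0,0,8],[0,0.002,0,0,8]]]' 58 >/dev/null; python3 -c "from h import *;st()"; python3 -m inch '[[[0,0.001,0,0,8],[0,0.002,0,0,8],[0,0.002,0,0,8]]]' 58 >/dev/null; python3 -c "from h import *;st()
f,K,E=snap('scene');crop(f,305,140,365,220,8,'pics/i2.png')"; done
```

```text
t 10.57 p [ 0.5362 -0.1444  0.2105] F [-0.24  0.78 -2.38] M [0.07 0.04 0.02] op 0.2293 yaw 112.7 tilt [-0.  0. -1.]
t 10.95 p [ 0.5362 -0.1444  0.2085] F [ 0.44  0.09 -2.53] M [0.09 0.02 0.04] op 0.2278 yaw 112.7 tilt [-0.  0. -1.]
```

View pics/i2.png

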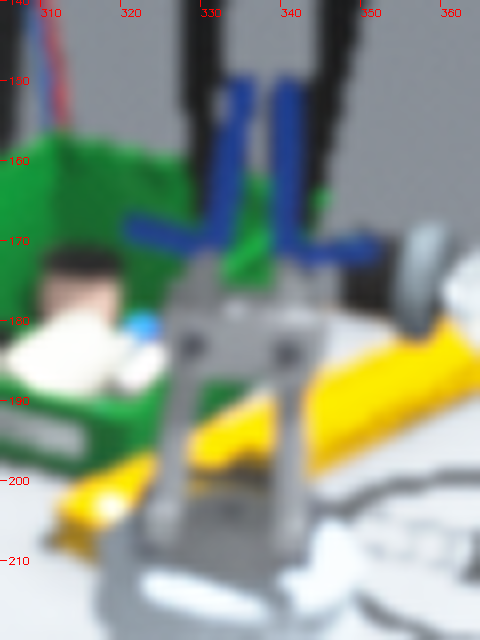

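```bash
for i in 1; do python3 -m inch '[[[0,0.001,0,0,8],[0,0.002,0,0,8],[0,0.002,0,0,8]]]' 58 >/dev/null; python3 -c "from h import *;st()"; python3 -m inch '[[[0,0.001,0,0,8],[0,0.002,0,0,8],[0,0.002,0,0,8]]]' 58 >/dev/null; python3 -c "from h import *;st()"; python3 -m inch '[[[0,0.001,0,0,8],[0,0.002,0,0,8],[0,0.002,0,0,8]]]' 58 >/dev/null; python3 -c "from h import *;st()";done
```

```text
t 11.38 p [ 0.5361 -0.1444  0.2065] F [ 0.18  0.2  -2.44] M [ 0.03  0.01 -0.01] op 0.2277 yaw 112.7 tilt [-0.  0. -1.]
t 11.75 p [ 0.5362 -0.1444  0.2045] F [-0.55 -0.09 -2.31] M [ 0.06  0.01 -0.01] op 0.2297 yaw 112.7 tilt [-0.  0. -1.]
t 12.12 p [ 0.5362 -0.1444  0.2025] F [ 0.58 -0.74 -2.39] M [ 0.06  0.05 -0.01] op 0.2285 yaw 112.7 tilt [-0.  0. -1.]
```

```bash
for i in 1; do python3 -m inch '[[[0,0.001,0,0,8],[0,0.0015,0,0,8],[0,0.0015,0,0,8]]]' 58 >/dev/null; python3 -c "from h import *;st()"; python3 -m inch '[[[0,0.001,0,0,8],[0,0.0015,0,0,8],[0,0.0015,0,0,8]]]' 58 >/dev/null; python3 -c "from h import *;st()
f,K,E=snap('scene');crop(f,305,140,365,220,8,'pics/i3.png')";done
```

```text
t 12.5 p [ 0.5362 -0.1444  0.2011] F [ 0.32 -0.32 -3.04] M [ 0.01 -0.02 -0.03] op 0.2259 yaw 112.7 tilt [-0.  0. -1.]
t 12.88 p [ 0.5362 -0.1444  0.1996] F [ 0.53 -0.6  -2.79] M [0.05 0.   0.03] op 0.2286 yaw 112.7 tilt [-0.  0. -1.]
```

View pics/i3.png

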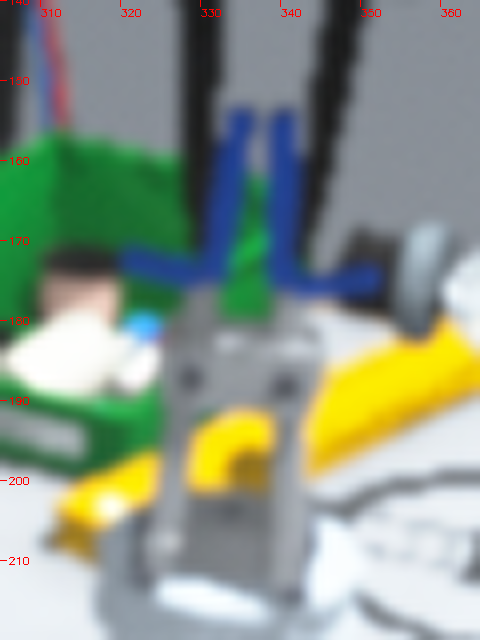

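```bash
for i in 1; do python3 -m inch '[[[0,0.001,0,0,8],[0,0.0015,0,0,8],[0,0.0015,0,0,8]]]' 58 >/dev/null; python3 -c "from h import *;st()"; python3 -m inch '[[[0,0.001,0,0,8],[0,0.0015,0,0,8],[0,0.0015,0,0,8]]]' 58 >/dev/null; python3 -c "from h import *;st()"; python3 -m inch '[[[0,0.001,0,0,8],[0,0.0015,0,0,8],[0,0.0015,0,0,8]]]' 58 >/dev/null; python3 -c "from h import *;st()";done
```

```text
t 13.3 p [ 0.5361 -0.1444  0.1981] F [ 0.32  0.33 -1.84] M [ 0.04 -0.06 -0.02] op 0.2269 yaw 112.7 tilt [-0.  0. -1.]
t 13.68 p [ 0.5362 -0.1444  0.1966] F [ 0.95  0.05 -2.03] M [ 0.05 -0.06  0.03] op 0.2299 yaw 112.7 tilt [-0.  0. -1.]
t 14.05 p [ 0.5362 -0.1444  0.1952] F [-0.43 -0.07 -0.69] M [ 0.09 -0.05 -0.02] op 0.2347 yaw 112.7 tilt [ 0. -0. -1.]
```

```bash
for i in 1; do python3 -m inch '[[[0,0.001,0,0,8],[0,0.0015,0,0,8],[0,0.0015,0,0,8]]]' 58 >/dev/null; python3 -c "from h import *;st()"; python3 -m inch '[[[0,0.001,0,0,8],[0,0.0015,0,0,8],[0,0.0015,0,0,8]]]' 58 >/dev/null; python3 -c "from h import *;st()
f,K,E=snap('scene');crop(f,305,140,365,220,8,'pics/i4.png')";done
```

```text
t 14.43 p [ 0.5362 -0.1444  0.1937] F [-0.36  0.08  0.15] M [ 0.07 -0.03 -0.04] op 0.2292 yaw 112.7 tilt [ 0.  0. -1.]
t 14.8 p [ 0.5362 -0.1444  0.1921] F [0.25 0.26 1.68] M [ 0.09 -0.05  0.02] op 0.2255 yaw 112.7 tilt [ 0.  0. -1.]
```

View pics/i4.png

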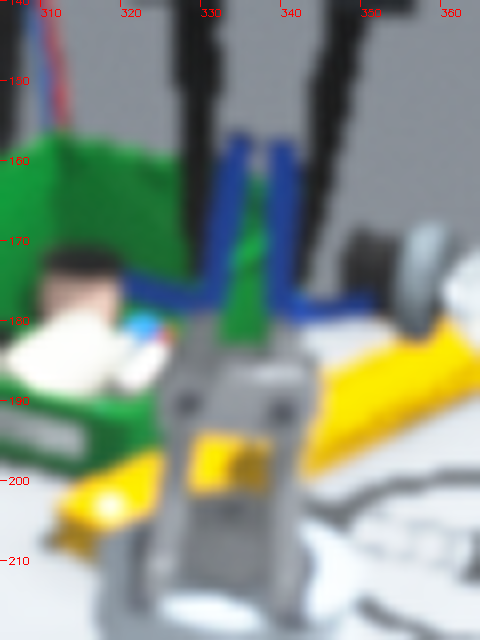

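```bash
for i in 1; do python3 -m inch '[[[0,0.0008,0,0,8],[0,0.0008,0,0,8]]]' 58 >/dev/null; python3 -c "from h import *;st()"; python3 -m inch '[[[0,0.0008,0,0,8],[0,0.0008,0,0,8]]]' 58 >/dev/null; python3 -c "from h import *;st()";python3 -m inch '[[[0,0.0006,0,0,8],[0,0.0006,0,0,8]]]' 58 >/dev/null; python3 -c "from h import *;st()";done
```

```text
t 15.1 p [ 0.5362 -0.1444  0.1913] F [-0.33 -0.32  1.83] M [ 0.07 -0.03  0.07] op 0.2279 yaw 112.7 tilt [ 0.  0. -1.]
t 15.35 p [ 0.5362 -0.1444  0.1905] F [-0.18  0.38  2.44] M [ 0.08 -0.01 -0.01] op 0.2281 yaw 112.7 tilt [ 0.  0. -1.]
t 15.6 p [ 0.5362 -0.1444  0.1899] F [ 0.07 -0.97  3.19] M [ 0.06  0.   -0.01] op 0.2244 yaw 112.7 tilt [ 0.  0. -1.]
```

```bash
for i in 1; do python3 -m inch '[[[0,0.0006,0,0,8],[0,0.0006,0,0,8]]]' 58 >/dev/null; python3 -c "from h import *;st()"; python3 -m inch '[[[0,0.0005,0,0,8],[0,0.0005,0,0,8]]]' 58 >/dev/null; python3 -c "from h import *;st()";done
```

```text
t 15.85 p [ 0.5362 -0.1445  0.1893] F [0.54 0.42 3.99] M [ 0.07 -0.06 -0.03] op 0.2279 yaw 112.7 tilt [ 0.  0. -1.]
t 16.1 p [ 0.5362 -0.1444  0.1888] F [-0.15  0.05  4.64] M [ 0.05 -0.05 -0.01] op 0.2292 yaw 112.7 tilt [ 0.  0. -1.]
```

```bash
for i in 1; do python3 -m inch '[[[0,0.0005,0,0,8],[0,0.0005,0,0,8]]]' 58 >/dev/null; python3 -c "from h import *;st()"; python3 -m inch '[[[0,0.0005,0,0,8],[0,0.0005,0,0,8]]]' 58 >/dev/null; python3 -c "from h import *;st()";done
```

```text
t 16.35 p [ 0.5364 -0.1445  0.1886] F [0.63 0.19 7.77] M [0.06 0.03 0.01] op 0.2233 yaw 112.7 tilt [ 0.001 -0.    -1.   ]
t 16.6 p [ 0.5366 -0.1445  0.1885] F [-0.18  0.64 10.29] M [0.16 0.12 0.04] op 0.2299 yaw 112.7 tilt [ 0.001 -0.    -1.   ]
```

```bash
for i in 1; do python3 -m inch '[[[0,0.0006,0,0,8],[0,0.0006,0,0,8]]]' 58 >/dev/null; python3 -c "from h import *;st()"; python3 -m inch '[[[0,0,0,0,25],[0,0,0,0,28]]]' 58 >/dev/null; python3 -c "from h import *;st()";done
```

```text
t 16.85 p [ 0.5368 -0.1446  0.1884] F [-0.7   1.19 14.55] M [ 0.3   0.22 -0.01] op 0.2302 yaw 112.7 tilt [ 0.002 -0.001 -1.   ]
t 17.1 p [ 0.5369 -0.1447  0.1884] F [ 0.25  0.03 13.32] M [ 0.07  0.1  -0.  ] op 0.2763 yaw 112.7 tilt [ 0.003 -0.001 -1.   ]
```

```bash
python3 -m inch '[[[0,0,0.0003,0,31],[0,0,0.0006,0,34]]]' 58 >/dev/null; python3 -c "from h import *;st()"; python3 -m inch '[[[0,0,0.0003,0,37],[0,0,0.0005,0,40]]]' 58 >/dev/null; python3 -c "from h import *;st()";python3 -m inch '[[[0,0,0,0,42],[0,0,0,0,44],[0,0,0,0,44]]]' 58 >/dev/null; python3 -c "from h import *;st()
f,K,E=snap('scene');crop(f,305,140,365,220,8,'pics/j1.png')"
```

```text
t 17.35 p [ 0.5359 -0.1448  0.1878] F [ 0.19 -0.19  6.94] M [ 0.02 -0.05  0.02] op 0.3307 yaw 112.7 tilt [ 0.001 -0.    -1.   ]
t 17.6 p [ 0.5352 -0.1449  0.1874] F [0.26 0.37 4.62] M [0.09 0.01 0.04] op 0.3921 yaw 112.7 tilt [ 0. -0. -1.]
t 17.98 p [ 0.5351 -0.1448  0.1871] F [-0.11  0.28  2.6 ] M [ 0.06  0.01 -0.  ] op 0.44 yaw 112.7 tilt [-0.  0. -1.]
```

View pics/j1.png

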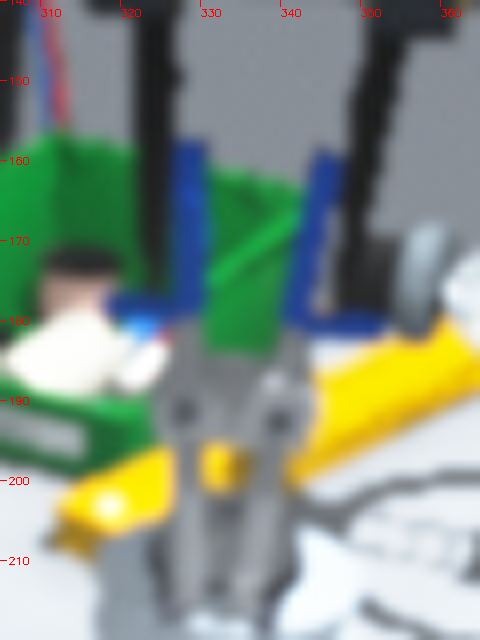

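```bash
python3 -m inch '[[[0,-0.002,0,0,44],[0,-0.004,0,0,44],[0,-0.004,0,0,44]]]' 58 >/dev/null; python3 -c "from h import *;st()
f,K,E=snap('scene');crop(f,305,140,365,220,8,'pics/j2.png')"
```

```text
t 18.4 p [ 0.535  -0.1448  0.191 ] F [-0.49 -0.23 -2.21] M [ 0.03  0.09 -0.01] op 0.4392 yaw 112.7 tilt [-0.  0. -1.]
```

View pics/j2.png

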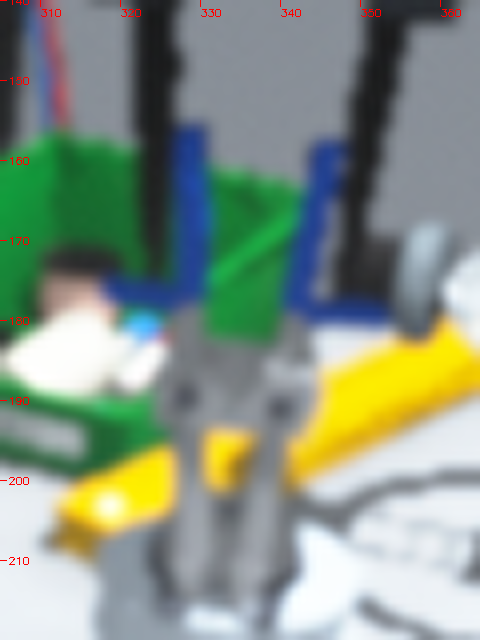

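```bash
python3 -m inch '[[[0,-0.004,0,0,44],[0,-0.01,0,0,44],[0,-0.018,0,0,44],[0,-0.028,0,0,44],[0,-0.04,0,0,44],[0,-0.052,0,0,44],[0,-0.06,0,0,44],[0,-0.06,0,0,44]]]' 58 >/dev/null; python3 -c "from h import *;st()
f,K,E=snap('scene');crop(f,300,100,370,225,6,'pics/j3.png')
crop(f,305,185,365,235,12,'pics/j4.png')"
```

```text
t 19.45 p [ 0.5353 -0.1449  0.2518] F [ 0.3  -0.37 -1.31] M [-0.04  0.03  0.06] op 0.4352 yaw 112.7 tilt [ 0.001 -0.    -1.   ]
```

View pics/j3.png

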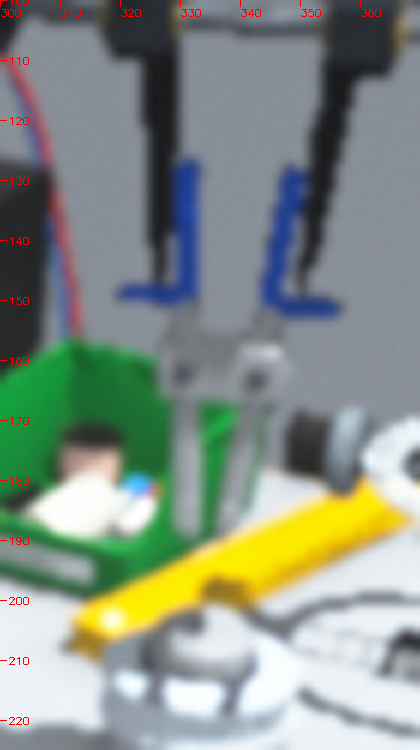

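View pics/j4.png

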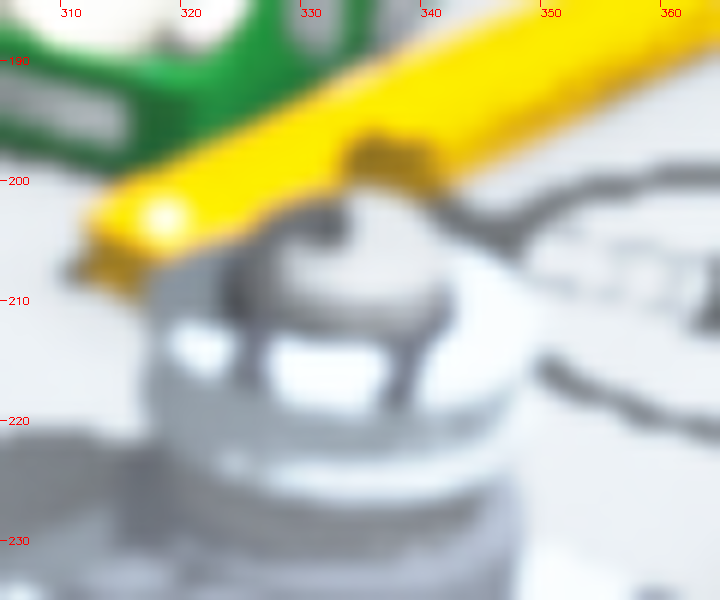

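```bash
python3 -m inch '[[[0.01,0,-0.003,0,44],[0.03,0,-0.01,0,44],[0.055,0,-0.019,0,44],[0.085,0,-0.029,0,44],[0.115,0,-0.039,0,44],[0.145,0,-0.05,0,44],[0.175,0,-0.06,0,44],[0.2,0,-0.068,0,44],[0.219,0,-0.075,0,44],[0.229,0,-0.078,0,44],[0.2313,0,-0.0791,0,44],[0.2313,0,-0.0791,0,44],[0.2313,0.01,-0.0791,0,44],[0.2313,0.03,-0.0791,0,44],[0.2313,0.055,-0.0791,0,44],[0.2313,0.075,-0.0791,0,44],[0.2313,0.09,-0.0791,0,44],[0.2313,0.096,-0.0791,0,44],[0.2313,0.096,-0.0791,0,44]]]' 58 >/dev/null; python3 -c "from h import *;st()
f,K,E=snap('scene');np.savez('pics/k1.npz',f=f,K=K,E=E);crop(f,200,130,275,225,8,'pics/k1.png')"
```

```text
t 21.88 p [0.5189 0.099  0.1551] F [-0.74 -0.49 -2.04] M [ 0.06  0.03 -0.01] op 0.438 yaw 112.69 tilt [-0.  0. -1.]
```

View pics/k1.png

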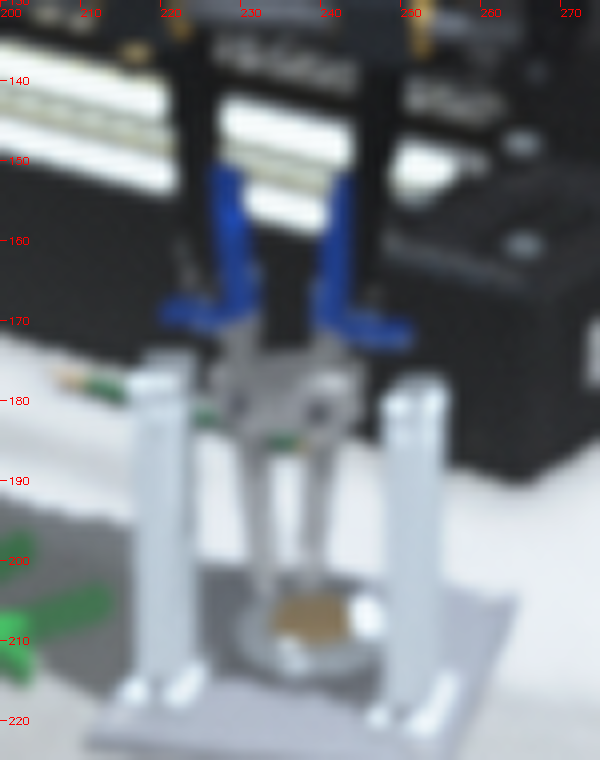

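```bash
python3 -m inch '[[[0,0.006,0,0,44],[0,0.012,0,0,44],[0,0.012,0,0,44]]]' 58 >/dev/null; python3 -c "from h import *;st()"; python3 -m inch '[[[0,0.003,0,0,44],[0,0.005,0,0,44],[0,0.005,0,0,44]]]' 58 >/dev/null; python3 -c "from h import *;st()";python3 -m inch '[[[0,0.002,0,0,44],[0,0.004,0,0,44],[0,0.004,0,0,44]]]' 58 >/dev/null; python3 -c "from h import *;st()"
```

```text
t 22.3 p [0.5187 0.0991 0.1428] F [ 0.19 -0.46 -1.79] M [ 0.07  0.04 -0.04] op 0.4423 yaw 112.7 tilt [-0.001  0.    -1.   ]
t 22.68 p [0.5188 0.0991 0.1381] F [-0.25 -0.33 -1.26] M [ 0.02 -0.01 -0.02] op 0.4389 yaw 112.7 tilt [-0.  0. -1.]
t 23.05 p [0.5188 0.0991 0.1341] F [ 0.55 -0.42 -2.15] M [0.05 0.05 0.04] op 0.4396 yaw 112.7 tilt [-0.  0. -1.]
```

```bash
python3 -m inch '[[[0,0.001,0,0,44],[0,0.002,0,0,44],[0,0.002,0,0,44]]]' 58 >/dev/null; python3 -c "from h import *;st()"; python3 -m inch '[[[0,0.001,0,0,44],[0,0.0015,0,0,44],[0,0.0015,0,0,44]]]' 58 >/dev/null; python3 -c "from h import *;st()
f,K,E=snap('scene');crop(f,200,130,275,225,8,'pics/k2.png')"
```

```text
t 23.43 p [0.5189 0.0991 0.1322] F [-0.43 -0.98 -1.69] M [ 0.06 -0.05 -0.  ] op 0.4361 yaw 112.7 tilt [-0.  0. -1.]
t 23.8 p [0.5189 0.0991 0.1307] F [ 0.84 -0.59 -1.96] M [ 0.06 -0.   -0.01] op 0.4449 yaw 112.7 tilt [ 0.  0. -1.]
```

View pics/k2.png

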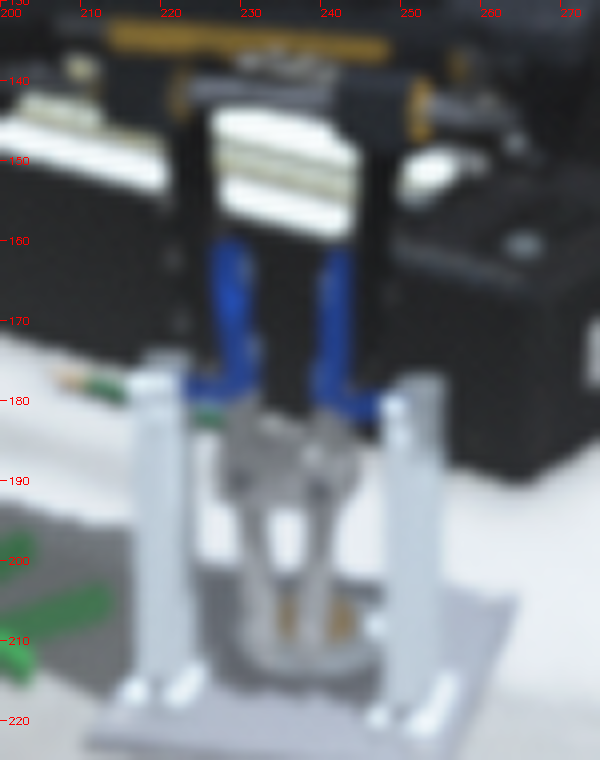

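```bash
python3 -m inch '[[[0,0.0006,0,0,44],[0,0.0006,0,0,44]]]' 58 >/dev/null; python3 -c "from h import *;st()"; python3 -m inch '[[[0,0.0005,0,0,44],[0,0.0005,0,0,44],[0,0.0005,0,0,44]]]' 58 >/dev/null; python3 -c "from h import *;st()"
```

```text
t 24.1 p [0.5189 0.0991 0.1301] F [ 0.37  0.3  -1.58] M [0.07 0.01 0.04] op 0.4377 yaw 112.7 tilt [-0.  0. -1.]
t 24.48 p [0.5189 0.0991 0.1296] F [-0.26 -0.12 -2.47] M [ 0.11  0.02 -0.04] op 0.4418 yaw 112.7 tilt [ 0.  0. -1.]
```

```bash
python3 -m inch '[[[0,0.0008,0,0,44],[0,0.0008,0,0,44],[0,0.0008,0,0,44]]]' 58 >/dev/null; python3 -c "from h import *;st()"; python3 -m inch '[[[0,0.0008,0,0,46],[0,0.0008,0,0,48],[0,0.0008,0,0,51],[0,0.0008,0,0,54]]]' 58 >/dev/null; python3 -c "from h import *;st()
f,K,E=snap('scene');crop(f,200,130,275,225,8,'pics/k3.png')"
```

```text
t 24.85 p [0.519  0.0992 0.1291] F [0.02 2.06 4.04] M [ 0.38  0.12 -0.07] op 0.4421 yaw 112.7 tilt [ 0.001  0.    -1.   ]
t 25.35 p [0.5186 0.099  0.1277] F [-0.26  0.43 -0.01] M [ 0.05  0.04 -0.03] op 0.5336 yaw 112.7 tilt [-0.001 -0.    -1.   ]
```

View pics/k3.png

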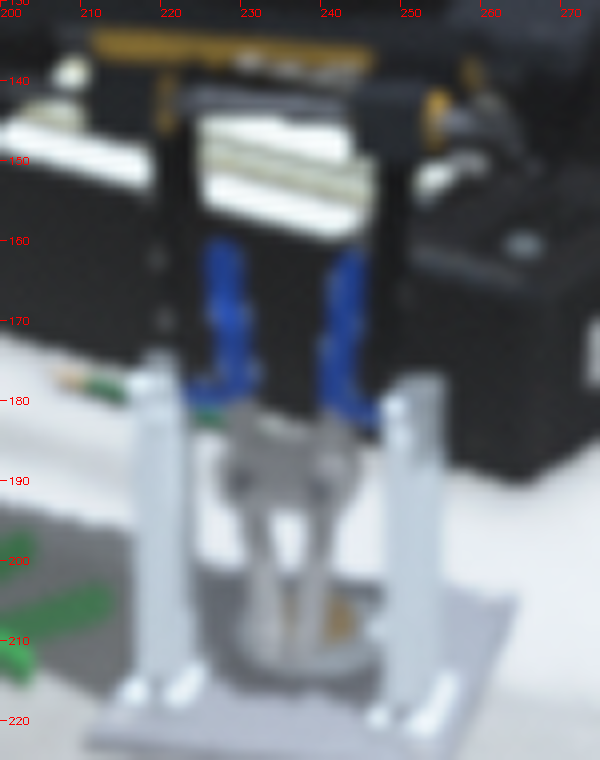

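```bash
python3 -m inch '[[[0,-0.001,0,0,58],[0,-0.003,0,0,64],[0,-0.004,0,0,72],[0,-0.005,0,0,80],[0,-0.005,0,0,85]]]' 58 >/dev/null; python3 -c "from h import *;st()";  python3 -m inch '[[[0,-0.01,0,0,90],[0,-0.03,0,0,90],[0,-0.06,0,0,90],[0,-0.1,0,0,90],[0,-0.14,0,0,90],[0,-0.18,0,0,90],[0,-0.2,0,0,90],[0,-0.2,0,0,90]]]' 58; python3 - <<'E'
from h import *
f,K,E=snap('scene');cv2.imwrite('pics/l0.png',f);crop(f,180,140,275,230,7,'pics/l1.png');crop(f,300,185,370,245,10,'pics/l2.png')
f,K,E=snap('top');cv2.imwrite('pics/l3.png',f)
E
```

```text
t 26.02 p [0.5189 0.0991 0.1331] F [0.6  0.5  0.41] M [ 0.06  0.04 -0.05] op 0.8336 yaw 112.7 tilt [ 0.  0. -1.]
t: 27.02
ee_pos: [0.519, 0.0991, 0.3347]
ee_rot: [0.393, 0.589, -0.588, -0.391]
contact_force: [0.2, -0.3, -0.2]
opening: 0.9
```

View pics/l1.png

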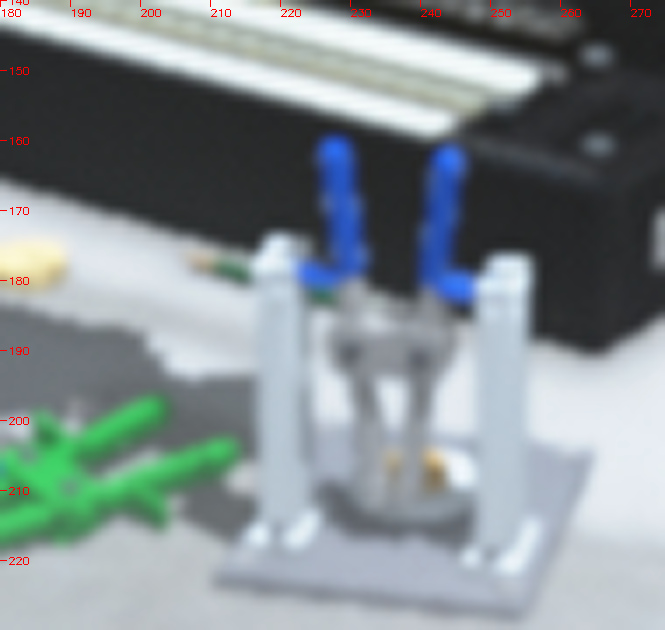

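View pics/l2.png

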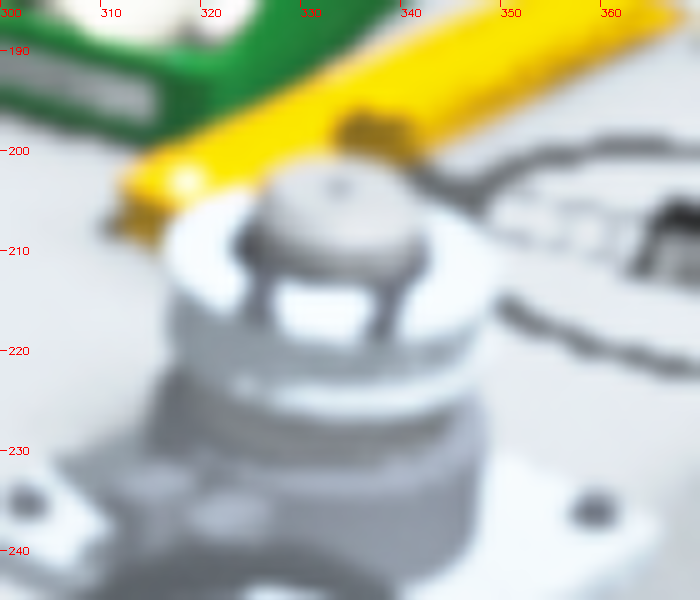

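View pics/l3.png

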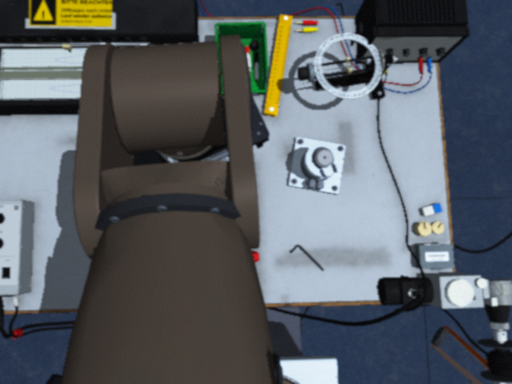

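```bash
python3 - <<'E'
from h import *
crop(cv2.imread('pics/l3.png'),282,132,352,202,8,'pics/l4.png')
E
```

```text
(no output)
```

View pics/l4.png

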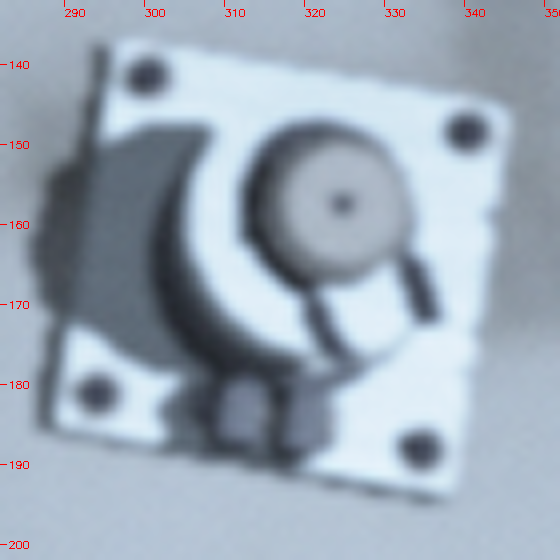

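```bash
python3 - <<'E'
from h import *
T=np.load('pics/top0.npz')
a,b=[onplane(np.array(p)-.5,T['K'],T['E'],.082) for p in((322,173),(334,169.5))]
print('lug spacing',np.linalg.norm(a-b)); st(); print(order.hand_in())
E
```

```text
lug spacing 0.025862605034987447
t 27.12 p [0.5185 0.099  0.3325] F [-0.14  0.22  0.74] M [ 0.08  0.   -0.04] op 0.898 yaw 112.7 tilt [-0.001  0.    -1.   ]
the job is handed in; nothing more can be done
None
```

The job is done and handed in at 27 s. On the way I knocked over the two look-alike pliers, the green and the small blue ones.

**What I did:**
- I squeezed the large blue pliers to their stop (opening reading 21.5 mm) and lifted the spread ring from its seat.
- I lowered the ring over the shaft and pushed the pulley down. The force rose steadily to about 7 N and then sharply. I stopped at about 17 N, under the 35 N limit.
- I eased the handles, drew the pliers up off the ring and hung them back in the stand.

**Last checks:**
- **Ring and pulley:** both camera views show the ring round the shaft with the pulley held down. The ring's lugs are about 26 mm apart. I estimated about 26 mm for a closed ring and about 41 mm for a spread one.
- **Pliers:** they hang at the same pixel positions as at the start, with the guards in the notches.
- **Gripper:** it is clear, about 0.2 m above the stand, and touches nothing.

**What went wrong:** the toppled look-alikes happened during the first move across the table, where I passed too low without checking how tall they were. Both are still on the work surface and clear of the stand, but lying down. I left them rather than risk more disturbance.

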